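# Repack the orange sampling kit

## Task

Repack the orange sampling kit in the steel tray: lay the tube with the orange cap, the marker with the red cap, the petri dish and the roll of label tape each in its own holder, centred and fully down - tube and marker lengthwise between their cheeks, the dish flat between the four posts, the tape over the spindle. Always keep the dish level. Leave the blue-capped tube and the blue marker, which belong to another kit, lying where they are.

Things in the scene. Friction and masses are not known exactly. Their poses are not given: they have to be found in the camera images.
- tube_orange: Sample tube with an orange screw cap, grey-white, lying on its side on the bench, belongs to the kit. 33 mm across (32 mm between the fingers, 32 mm high) and 112 mm long along its y (cap at +y). Origin: middle of its length, at the underside; z up. 30 to 65 g.
- marker_red: Marker pen, white barrel and red cap, lying on the bench, belongs to the kit. 131 mm long along its y (cap at +y), 16 to 18 mm across x, 17 mm high. Origin: middle of its length, at the underside; z up. 14 to 28 g.
- dish: Closed round petri dish with cream to pale orange gel, the only one here, belongs to the kit. 55 mm diameter, 14 mm high, lid on (dish and lid are one piece). Origin: centre of the underside; z up. 20 to 45 g.
- tape: Roll of pale green label tape lying flat, belongs to the kit. 66 mm outside diameter, 19 mm high, with an open core of about 34 mm through its middle. Origin: centre of the underside; z up (the core's axis). 40 to 85 g.
- tube_blue: Look-alike: the same 33 x 112 mm sample tube but with a blue cap; does not belong to the kit, stays where it lies. Origin: middle of its length, at the underside; y along the tube.
- marker_blue: Look-alike: the same 131 mm marker but with a blue cap (not the one by the blue box farther right); does not belong to the kit, stays where it lies. Origin: middle of its length, at the underside; y along the pen.
- tube_holder: White plate 68 (x) by 128 mm (y), 4 mm thick, fixed in a row of four, 75 mm apart along x, any order, in one fixed tray with 10 mm rim. Origin: centre of its underside, 3 mm above the bench; z up. This has two pairs of tall orange cheeks at y = -36, +36 mm (14 mm in y), 39 mm apart at the plate, 55 mm at the top, 26 mm above the origin. Tube on the plate, along y, fingers between the pairs.
- marker_holder: White plate 68 (x) by 128 mm (y), 4 mm thick, fixed in a row of four, 75 mm apart along x, any order, in one fixed tray with 10 mm rim. Origin: centre of its underside, 3 mm above the bench; z up. This has two pairs of low orange cheeks at y = -36, +36 mm, 23 mm apart at the plate, 36 mm at the top, 19 mm above the origin. Marker on the plate, along y, fingers between the pairs.
- dish_holder: White plate 68 (x) by 128 mm (y), 4 mm thick, fixed in a row of four, 75 mm apart along x, any order, in one fixed tray with 10 mm rim. Origin: centre of its underside, 3 mm above the bench; z up. This has four pointed orange 9 mm posts at x, y = +-26.5 mm, tops 18 mm above the origin, and an orange disc. The dish lies on the plate between the posts; fingers fit between posts, best along y.
- tape_holder: White plate 68 (x) by 128 mm (y), 4 mm thick, fixed in a row of four, 75 mm apart along x, any order, in one fixed tray with 10 mm rim. Origin: centre of its underside, 3 mm above the bench; z up. This has one round orange spindle in the centre, 22 mm diameter, tapering to its top 27 mm above the origin. The roll lies flat on the plate, spindle through its core; fingers best along y.
Things that resemble listed ones, but are neither listed nor needed, are in the scene too. Leave any turquoise look-alike of the dish alone.

How it is judged:
By the outcome, as a careful person would: the job done as asked, in the order asked, and still so for the second after the job is handed in, with the robot touching nothing.
It also fails if it takes over 101 s, if anything falls off the work surface, if the arm or the gripper's body presses on something with over 40 N, if the wrist force passes 120 N, or if a joint passes its speed limit or range.

## Robot

A 7-joint arm with a two-finger parallel gripper is mounted at the origin on a cart in front of the work surface, level with it; the furniture and walls round the work are solid. World frame = base frame: x ahead of the robot, y to its left, z up, the work surface at z = 0. Lengths are in m, angles in rad, forces in N, time in s.
With the tool pointing down it reaches from about 0.4 to 0.875 m from the base axis. Payload 6.5 kg.
Tool frame: the origin (TCP) lies midway between the tips of the shut fingers; the grasp point (between the pads) lies 19 mm behind it; z points along the fingers, y is the line along which they close (so a half turn about z gives the same grasp; the last joint's range is limited). The gripper opens to 88 mm and grips with 3 to 60 N. Pads are 18 mm wide; open, the fingers measure 123 mm over their backs; the gripper's body (75 mm by 187 mm) begins 45 mm behind the grasp point.
Start: joints at [1.218, 0.536, -0.004, 1.538, 0.003, 1.067, -0.071], TCP at [0.184, -0.623, 0.239] pointing down, gripper open.
Joint ranges: [-2.7, 2.7], [-0.37, 2.16], [-1.27, 1.26], [0.24, 2.4], [-1.31, 4.45], [0.19, 1.91], [-2.76, 2.76]. Speed limits (rad/s): [2.39, 2.39, 3.14, 3.14, 3.14, 3.14, 3.14].

## Interface

Orientations are given as [roll, pitch, yaw] about the fixed x, y, z axes, in that order (R = Rz(yaw) Ry(pitch) Rx(roll)).
In Python, from cell import arm, imaging, trace gives the robot as it stands.
- The arm moves only by the shell command python3 -m pendant 'ROWS' [OPENING]. ROWS is JSON, a list that holds one entry, the list of rows, each a list of 6 numbers: the shift along the tool's x, y, z normalised to -1 to 1, where 1 is 100 mm, then the turn, a rotation vector about the tool's x, y, z normalised to -1 to 1, where 1 is 1.5 rad. A call has 1 to 5 rows; each row is the pose to reach, as a shift and turn from the pose commanded when the call began, along the tool's axes at that moment; what a row does not reach only later rows make up. A row lasts 1/10 s, in which the tool goes at most 50 mm and 8.59 degrees, less where a joint would pass 70% of its speed; a pose out of reach is approached as far as the arm can. A call with a number of a shift or a turn outside -1 to 1 is refused whole. A call with a gripper value outside its range is refused whole. OPENING is the closure, from -1 (fully open) to 1 (shut), set as the call begins (- or left out, the last holds). The fingers move at their own pace and stop on an object; the grip force is fixed at half the most. Time passes only in rows, so rows that repeat a pose let the fingers close. It gives the time, the measured TCP pose, the force, the opening and the grip force at its end, in the units of the state.
- arm.observe(): the state, without advancing time (a new reading comes with each control period).
- imaging.read_camera(name): name is "side" or "top" or "wrist"; returns the picture (480x640x3 uint8, red, green, blue); there is no depth.
- imaging.get_calibration(name): a dict with "mtx" (3x3 intrinsics, pixels), "eye" and "orientation" of the camera in the world. Camera axes: x right, y up, looking along -z (the intrinsics and any distortion apply to the point x, -y, -z); pixel columns grow to the right and rows downward; lengths in m; the calibration is good to about 2 mm. The wrist camera is an equidistant fisheye: a pixel r from the principal point sees the ray r / f radians off the axis. A picture is of the moment at which its call begins: read the wrist's pose just before it. get_calibration takes no time and is no camera call; for the wrist camera it gives the pose at the moment of the call.
- arm.job_done(): hands the job in; it is judged then, once.
Trained networks look in the newest picture that a camera, given by its name, has taken for a name from the list of things; names that differ only in an ending like _2 or _b are one class to them, and where a whole thing is asked for, a point or a joint stands for the part that bears it (a point fixed in the world has none). Each returns a list of dicts, best first, with "p" (0 to 1); they miss things now and then, are a little off and sometimes report something else, mostly with a low value. They report only what shows in the picture. A call takes as long as a camera call. They do not tell look-alikes from the thing itself.
- trace(camera, query): "mask" (480x640 bool, what is visible of it) and "pixel" ([column, row] in pixels, amid what is visible of it).
The state is a dict: "clock": time; "q": joint angles; "joint_vel": joint speeds; "joint_efforts": joint torques, N m; "tcp_pos": TCP position; "orientation": TCP orientation; "force": force on the tool from outside, world axes, zero at the start; "moment": the same for the moment, N m; "grip_width": finger opening in m; "finger_force": force on a finger pad.
Only numpy, scipy, OpenCV 4.12 (cv2) and the standard library are available. Lean on these libraries where they do the work, as an engineer would, in place of code of your own. Each camera call takes 0.05 s, during which the arm holds its last target. There are 200 camera calls.

## Working session

There is one attempt and no reset: what is moved stays moved. The work goes in short steps, Python scripts to look and compute and a shell command to move; the robot and the scene stay as the last step left them, time stands still between calls to the robot, and variables do not carry over. Pictures are saved under pics/ and viewed, at most 15 in all, crops included, and the job is handed in when it is done.

```bash
ls; mkdir -p pics; python3 - <<'E'
from cell import arm, imaging, trace
import cv2,numpy as np
s=arm.observe(); print(s)
for c in("top","side","wrist"):
    k=imaging.get_calibration(c); print(c,k)
    cv2.imwrite(f"pics/{c}0.png",imaging.read_camera(c)[:,:,::-1])
E
```

```text
pics
{'clock': 0.0, 'q': array([ 1.21779863,  0.53717925, -0.0044394 ,  1.5388617 ,  0.00260104,
        1.06732346, -0.07119895]), 'joint_vel': array([-0.00147137, -0.0004771 ,  0.00031858, -0.00045848, -0.00098931,
        0.00078896, -0.00193674]), 'joint_efforts': array([ 1.11266250e-03, -5.70978534e+01,  9.91136581e-01, -2.51602757e+01,
       -5.62305143e-02,  1.80152105e-02,  1.56835777e-04]), 'tcp_pos': array([ 0.18368012, -0.62285749,  0.23783506]), 'orientation': array([-3.13983144e+00,  1.29983876e-04,  2.86871953e-01]), 'force': array([-0.71175387, -0.61927409,  0.17165202]), 'moment': array([ 0.01487015, -0.01889102,  0.00185497]), 'finger_force': 0.0, 'grip_width': 0.0880935024918836}
top {'mtx': array([[553.35156386,   0.        , 321.39803194],
       [  0.        , 553.35156386, 246.3962862 ],
       [  0.        ,   0.        ,   1.        ]]), 'eye': array([ 0.34792962, -0.32811003,  1.1442905 ]), 'orientation': array([ 0.1407871 ,  0.00981189, -1.58505117])}
side {'mtx': array([[486.17183152,   0.        , 319.65964552],
       [  0.        , 486.17183152, 240.25624926],
       [  0.        ,   0.        ,   1.        ]]), 'eye': array([0.65348444, 0.4057225 , 0.52528347]), 'orientation': array([ 0.98498935, -0.00670357,  2.92259919])}
wrist {'mtx': array([[371.64829954,   0.        , 316.73851109],
       [  0.        , 371.64829954, 241.1852934 ],
       [  0.        ,   0.        ,   1.        ]]), 'eye': array([ 0.2624644 , -0.60129257,  0.38490614]), 'orientation': array([-3.12369158e-01,  1.18652533e-03, -1.28380028e+00])}
```

View pics/top0.png

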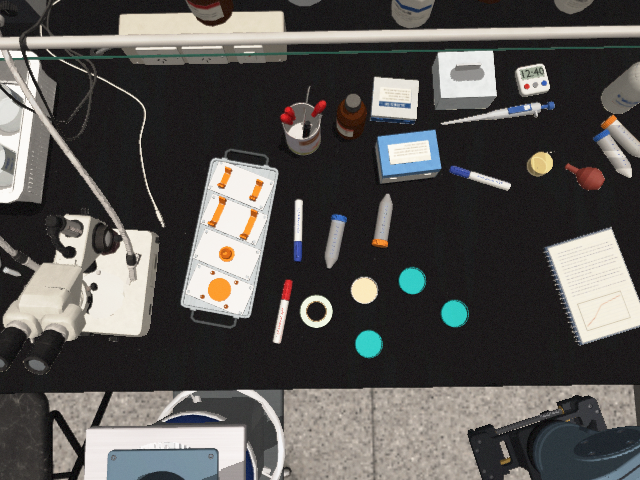

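View pics/side0.png

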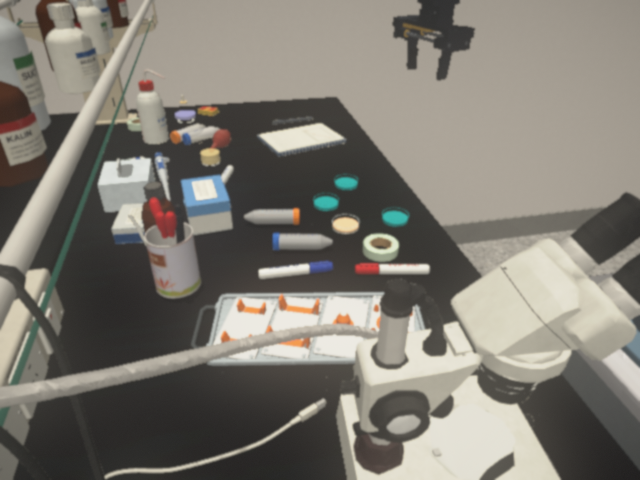

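```bash
cat > h.py <<'E'
from cell import arm, imaging, trace
import cv2,numpy as np
from scipy.spatial.transform import Rotation as R
def ray(c,px,k):
    m=k["mtx"];d=np.array([(px[0]-m[0,2])/m[0,0],(px[1]-m[1,2])/m[1,1]])
    if c=="wrist":
        t=np.linalg.norm(d); d=d/t*np.tan(t) if t>1e-9 else d
    return R.from_euler("xyz",k["orientation"]).apply([d[0],-d[1],-1.])
def world(c,px,z,k):
    v=ray(c,px,k); return k["eye"]+v*(z-k["eye"][2])/v[2]
def maskpose(c,mask,z,k):
    ys,xs=np.nonzero(mask); i=np.random.default_rng(0).choice(len(xs),min(len(xs),1500),False)
    P=np.array([world(c,(xs[j],ys[j]),z,k)[:2] for j in i]).astype(np.float32)
    (cx,cy),(w,h),a=cv2.minAreaRect(P)
    if w<h: w,h,a=h,w,a+90
    return np.round([cx,cy,w,h],4),round(a%180,1),P.mean(0).round(4)
Z=dict(tube_orange=.016,marker_red=.009,dish=.014,tape=.019,tube_blue=.016,marker_blue=.009,tube_holder=.007,marker_holder=.007,dish_holder=.007,tape_holder=.007)
E
python3 - <<'E'
from h import *
for c in("top",):
  k=imaging.get_calibration(c)
  for n in Z:
    for d in trace(c,n)[:3]:
      if d["p"]>.15: print(c,n,round(d["p"],2),d["pixel"],d["mask"].sum(),*maskpose(c,d["mask"],Z[n],k))
E
```

```text
top tube_orange 0.75 [383.0, 221.2] 703 [ 0.5611 -0.4468  0.1127  0.0322] 170.8 [ 0.5569 -0.4473]
top marker_red 0.65 [279.4, 311.3] 564 [ 0.3791 -0.2379  0.1302  0.0209] 167.0 [ 0.38   -0.2386]
top marker_red 0.3 [311.0, 303.5] 586 [ 0.3763 -0.3063  0.0653  0.0648] 89.2 [ 0.3766 -0.3063]
top dish 0.97 [367.7, 345.0] 561 [ 0.3086 -0.4122  0.0523  0.0515] 89.2 [ 0.3091 -0.4106]
top dish 0.94 [413.0, 282.0] 583 [ 0.4362 -0.5023  0.0552  0.0532] 89.1 [ 0.4355 -0.5027]
top dish 0.8 [452.9, 311.4] 566 [ 0.3684 -0.585   0.0529  0.0517] 152.2 [ 0.3678 -0.5858]
top tape 0.64 [325.6, 304.3] 544 [ 0.376  -0.3075  0.0643  0.0627] 179.2 [ 0.3763 -0.3072]
top tube_blue 0.67 [333.0, 238.7] 708 [ 0.5194 -0.3467  0.1121  0.0321] 168.9 [ 0.5235 -0.3464]
top marker_blue 0.8 [295.9, 231.4] 490 [ 0.5447 -0.2714  0.131   0.0181] 178.4 [ 0.5428 -0.2712]
top tube_holder 0.7 [233.2, 218.8] 2023 [ 0.5704 -0.1366  0.1297  0.0711] 67.9 [ 0.5695 -0.1363]
top marker_holder 0.69 [239.8, 186.0] 1884 [ 0.6434 -0.1511  0.1274  0.0691] 67.6 [ 0.6429 -0.1511]
top dish_holder 0.62 [220.6, 288.3] 2065 [ 0.4235 -0.1078  0.1288  0.0689] 66.7 [ 0.4229 -0.1086]
top tape_holder 0.85 [221.9, 251.9] 2009 [ 0.4962 -0.1216  0.1285  0.0699] 67.0 [ 0.4964 -0.1212]
```

Top view: tray at (230,240), red marker (283,311), tape (316,311), cream dish (364,290) with turquoise dishes at (412,280), (455,313), (369,344); orange tube (383,221), blue tube (336,241), blue marker (298,230). The choice is orange cap / red cap / cream dish / pale green roll. A close crop checks them.

```bash
python3 - <<'E'
from h import *
im=cv2.imread("pics/top0.png")
cv2.imwrite("pics/crop1.png",cv2.resize(im[145:365,175:475],None,fx=2.66,fy=2.66,interpolation=cv2.INTER_CUBIC))
k=imaging.get_calibration("top")
imaging.read_camera("top")
for d in trace("top","dish"): print("dish",round(d["p"],2),d["pixel"],maskpose("top",d["mask"],.010,k))
for n in Z:
  if "holder" in n:
    m=trace("top",n)[0]["mask"].astype(np.uint8); c=max(cv2.findContours(m,0,2)[0],key=cv2.contourArea)
    P=np.array([world("top",p[0],.007,k)[:2] for p in c],np.float32); r=cv2.minAreaRect(P); 
    q=cv2.approxPolyDP(c,6,True)[:,0]; print(n,q.tolist(),[world("top",p,.007,k)[:2].round(3).tolist() for p in q])
# tray white + orange
hsv=cv2.cvtColor(im,cv2.COLOR_BGR2HSV); o=cv2.inRange(hsv,(5,140,120),(22,255,255)); o[:,:180]=0;o[:,282:]=0;o[:150]=0;o[330:]=0
n,l,s,ce=cv2.connectedComponentsWithStats(o)
for i in range(1,n):
  if s[i,4]>4: print(s[i,4],ce[i].round(1),world("top",ce[i],.015,k)[:2].round(4))
E
```

```text
dish 0.89 [367.9, 346.7] (array([ 0.3095, -0.4125,  0.0537,  0.0525]), 179.2, array([ 0.3094, -0.4117], dtype=float32))
dish 0.76 [413.4, 282.0] (array([ 0.4349, -0.5034,  0.053 ,  0.0528]), 43.5, array([ 0.4348, -0.5038], dtype=float32))
dish 0.63 [363.9, 289.4] (array([ 0.4175, -0.4052,  0.0532,  0.0532]), 88.8, array([ 0.4174, -0.4047], dtype=float32))
tube_holder [[213, 194], [201, 222], [254, 244], [266, 215]] [[0.624, -0.092], [0.565, -0.068], [0.516, -0.179], [0.577, -0.204]]
marker_holder [[220, 162], [208, 187], [262, 208], [272, 182]] [[0.694, -0.106], [0.64, -0.082], [0.593, -0.196], [0.648, -0.217]]
dish_holder [[198, 265], [186, 292], [241, 314], [252, 286]] [[0.474, -0.063], [0.419, -0.039], [0.372, -0.153], [0.429, -0.175]]
tape_holder [[206, 228], [194, 257], [248, 279], [259, 251]] [[0.552, -0.079], [0.491, -0.055], [0.444, -0.167], [0.502, -0.19]]
130 [224.8 177.2] [ 0.6582 -0.1184]
128 [256.2 189.5] [ 0.6306 -0.1845]
196 [217.6 211.3] [ 0.5853 -0.1041]
192 [249.2 224.2] [ 0.5571 -0.1701]
180 [226.2 253.5] [ 0.4963 -0.1229]
7 [212.3 272.1] [ 0.4583 -0.0947]
413 [219.  289.1] [ 0.4233 -0.1088]
6 [236.2 282. ] [ 0.4373 -0.1439]
7 [202.3 296.1] [ 0.4095 -0.0749]
8 [225.4 306. ] [ 0.3888 -0.1223]
```

View pics/crop1.png

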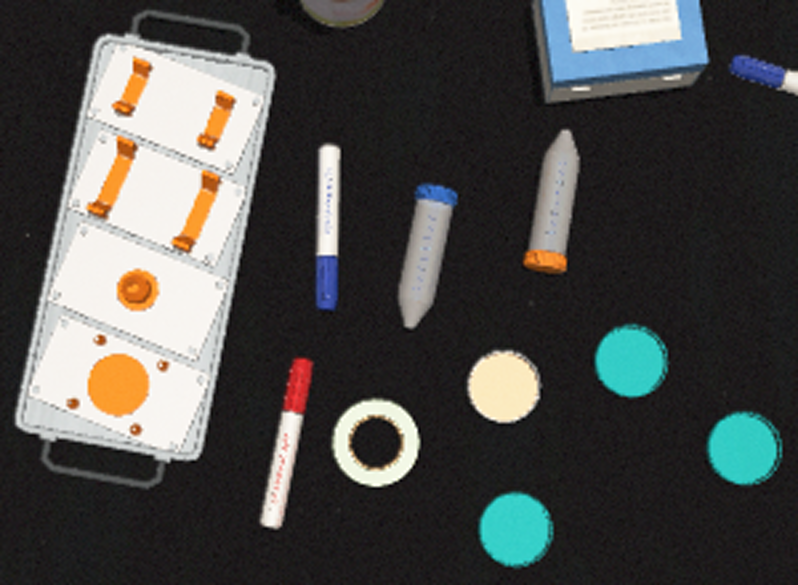

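```bash
python3 - <<'E'
from h import *
kt,ks=imaging.get_calibration("top"),imaging.get_calibration("side")
def tri(a,b):
    u,v=ray("top",a,kt),ray("side",b,ks); A=np.stack([u,-v],1); s=np.linalg.lstsq(A,ks["eye"]-kt["eye"],rcond=None)[0]
    p,q=kt["eye"]+u*s[0],ks["eye"]+v*s[1]; return ((p+q)/2).round(3),round(float(np.linalg.norm(p-q)),3)
for a,b in [((127,255),(372,333)),((105,190),(180,355)),((105,222),(400,290)),((130,260),(400,290)),((128,230),(400,290))]: print(a,b,tri(a,b))
for p in[(158,231),(150,335)]: print(world("top",p,.02,kt))
t=cv2.imread("pics/top0.png")[190:350,0:200]; s=cv2.imread("pics/side0.png")[180:480,320:640]
t=cv2.resize(t,(400,320),interpolation=2); s=cv2.resize(s,(390,366)); o=np.zeros((366,790,3),np.uint8); o[:320,:400]=t;o[:,400:]=s; cv2.imwrite("pics/mic.png",o)
E
```

```text
(127, 255) (372, 333) (array([0.494, 0.034, 0.135]), 0.027)
(105, 190) (180, 355) (array([0.654, 0.071, 0.172]), 0.114)
(105, 222) (400, 290) (array([0.51 , 0.054, 0.222]), 0.036)
(130, 260) (400, 290) (array([0.469, 0.015, 0.18 ]), 0.007)
(128, 230) (400, 290) (array([0.499, 0.024, 0.196]), 0.04)
[0.54482996 0.01780907 0.02      ]
[0.33271982 0.02816239 0.02      ]
```

View pics/mic.png

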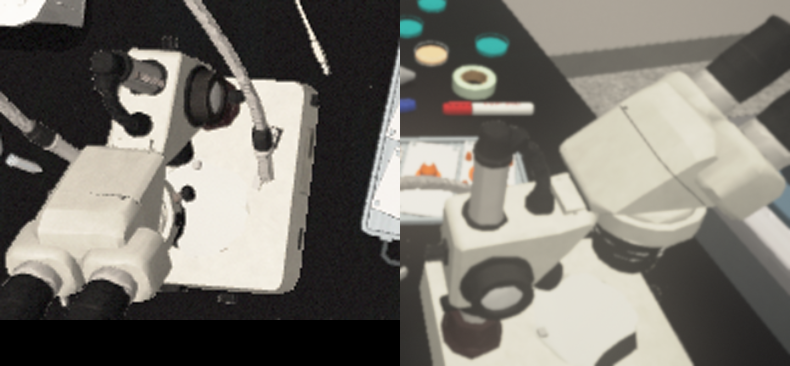

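Gooseneck ends near (0.49, 0.03), clear of the gripper over the tray. Choices are confirmed in the crop: orange-cap tube (tip up, cap at crop (546,262)), red marker, cream dish, tape; plates turned to about 67°.

```bash
cat >> h.py <<'E'
def to(x,y,z,yaw):
    s=arm.observe(); p=s["tcp_pos"]; a=s["orientation"][2]
    d=(np.radians(yaw)-a+np.pi)%(2*np.pi)-np.pi; v=np.array([x,y,z])-p
    f=lambda a:np.round(np.array([np.cos(a)*v[0]+np.sin(a)*v[1],np.sin(a)*v[0]-np.cos(a)*v[1],-v[2]])*10,3)
    print("t",round(s["clock"],1),"at",p.round(4),round(np.degrees(a),1),"turn",round(-d/1.5,3),"old",f(a),"new",f(a+d),"q",s["q"].round(2),"w",round(s["grip_width"],4),"F",s["force"].round(1))
E
python3 -c "
from h import *
to(.561,-.447,.18,-9.2)"
```

```text
t 0.9 at [ 0.1839 -0.6234  0.2387] 16.4 turn 0.298 old [ 4.116 -0.625  0.587] new [ 3.44  -2.345  0.587] q [ 1.22  0.54 -0.    1.54  0.    1.07 -0.07] w 0.0883 F [-0.3  0.4 -0.4]
```

```bash
python3 -m pendant '[[[0,0,0,0,0,0.1],[0,0,0,0,0,0.2],[0,0,0,0,0,0.298],[0,0,0,0,0,0.298]]]' -1
for i in 1; do
python3 -m pendant '[[[0.29,-0.195,0.05,0,0,0],[0.57,-0.39,0.1,0,0,0],[0.86,-0.586,0.147,0,0,0]]]'
python3 -m pendant '[[[0.29,-0.195,0.05,0,0,0],[0.57,-0.39,0.1,0,0,0],[0.86,-0.586,0.147,0,0,0]]]'
python3 -m pendant '[[[0.29,-0.195,0.05,0,0,0],[0.57,-0.39,0.1,0,0,0],[0.86,-0.586,0.147,0,0,0]]]'
python3 -m pendant '[[[0.29,-0.195,0.05,0,0,0],[0.57,-0.39,0.1,0,0,0],[0.86,-0.586,0.147,0,0,0],[0.86,-0.586,0.147,0,0,0],[0.86,-0.586,0.147,0,0,0]]]'
done
cat >> h.py <<'E'
def look(names,save=None,c="wrist"):
    k=imaging.get_calibration(c); im=imaging.read_camera(c)
    if save: cv2.imwrite(f"pics/{save}.png",im[:,:,::-1])
    for n in names:
        for d in trace(c,n)[:3]:
            if d["p"]>.2: print(n,round(d["p"],2),np.round(d["pixel"]),d["mask"].sum(),*maskpose(c,d["mask"],Z[n],k))
E
python3 -c "
from h import *
to(.561,-.447,.18,-9.2)
look(['tube_orange','tube_blue'],'w1')"
```

```text
clock: 1.35
tcp_pos: [0.184, -0.6234, 0.2387]
orientation: [3.141, 0.0, -0.161]
force: [0.2, 1.6, -0.8]
grip_width: 0.0877
finger_force: 0.0
clock: 1.65
tcp_pos: [0.2789, -0.5789, 0.2239]
orientation: [3.141, -0.0, -0.156]
force: [0.2, -0.6, -0.3]
grip_width: 0.0881
finger_force: 0.0
clock: 1.95
tcp_pos: [0.3734, -0.5345, 0.2092]
orientation: [3.142, 0.0, -0.156]
force: [-0.7, -0.6, 0.4]
grip_width: 0.0882
finger_force: 0.0
clock: 2.25
tcp_pos: [0.4677, -0.4904, 0.1944]
orientation: [3.142, 0.0, -0.156]
force: [-0.0, -0.7, -0.7]
grip_width: 0.0881
finger_force: 0.0
clock: 2.75
tcp_pos: [0.5614, -0.4461, 0.1794]
orientation: [-3.141, 0.001, -0.155]
force: [-0.6, 0.3, 0.1]
grip_width: 0.0882
finger_force: 0.0
t 2.8 at [ 0.5614 -0.4461  0.1794] -8.9 turn 0.004 old [-0.002  0.01  -0.006] new [-0.002  0.01  -0.006] q [ 0.58  0.71  0.04  1.38 -0.03  1.05 -1.1 ] w 0.0882 F [-0.6  0.3  0.1]
tube_orange 0.91 [322. 220.] 3982 [ 0.5606 -0.4489  0.1181  0.0309] 170.6 [ 0.5581 -0.4492]
tube_orange 0.67 [174. 417.] 349 [ 0.3473 -0.237   0.0623  0.0178] 165.4 [ 0.3445 -0.2369]
tube_blue 0.85 [221. 262.] 2842 [ 0.5218 -0.3462  0.1151  0.0326] 165.8 [ 0.5344 -0.3512]
tube_blue 0.55 [173. 418.] 378 [ 0.3478 -0.2369  0.0633  0.0189] 168.6 [ 0.3448 -0.2372]
```

View pics/w1.png

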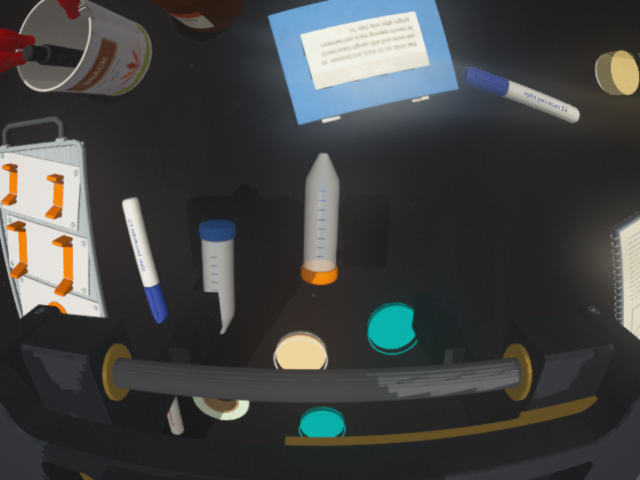

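Orange-capped tube centred at pixel (321,220), blue one at (220,270); both estimates agree. Descend and grasp.

```bash
python3 -m pendant '[[[0,0.02,0.3,0,0,0.004],[0,0.02,0.6,0,0,0.004],[0,0.02,0.9,0,0,0.004]]]' -0.4
python3 -m pendant '[[[0,0,0.3,0,0,0],[0,0,0.6,0,0,0],[0,0,0.8,0,0,0],[0,0,0.83,0,0,0],[0,0,0.83,0,0,0]]]'
python3 -m pendant '[[[0,0,0,0,0,0],[0,0,0,0,0,0],[0,0,0,0,0,0],[0,0,0,0,0,0],[0,0,0,0,0,0]]]' 1
python3 -m pendant '[[[0,0,-0.2,0,0,0],[0,0,-0.4,0,0,0],[0,0,-0.6,0,0,0],[0,0,-0.8,0,0,0],[0,0,-1,0,0,0]]]'
python3 -c "
from h import *
to(.5704,-.1366,.12,67)"
```

```text
clock: 3.2
tcp_pos: [0.5593, -0.4504, 0.0896]
orientation: [3.14, -0.001, -0.167]
force: [0.9, -0.6, 0.5]
grip_width: 0.0662
finger_force: 0.0
clock: 3.7
tcp_pos: [0.5602, -0.4495, 0.0072]
orientation: [3.141, 0.0, -0.167]
force: [-0.3, 0.5, 0.9]
grip_width: 0.0616
finger_force: 0.0
clock: 4.2
tcp_pos: [0.5609, -0.4491, 0.0077]
orientation: [3.141, -0.001, -0.166]
force: [-0.8, 1.3, 4.3]
grip_width: 0.0316
finger_force: 30.0
clock: 4.7
tcp_pos: [0.561, -0.4493, 0.1099]
orientation: [3.141, -0.002, -0.166]
force: [-0.9, -0.1, -0.9]
grip_width: 0.0314
finger_force: 30.0
t 4.7 at [ 0.561  -0.4493  0.1099] -9.5 turn -0.89 old [-0.424 -3.099 -0.101] new [ 2.915 -1.135 -0.101] q [ 0.59  0.79  0.04  1.42 -0.03  0.93 -1.1 ] w 0.0314 F [-0.9 -0.1 -0.9]
```

```bash

python3 -m pendant '[[[-0.02,-0.15,-0.01,0,0,0],[-0.04,-0.35,-0.02,0,0,0],[-0.08,-0.55,-0.03,0,0,0],[-0.106,-0.775,-0.05,0,0,0]]]'
python3 -m pendant '[[[-0.03,-0.2,-0.01,0,0,0],[-0.05,-0.4,-0.02,0,0,0],[-0.08,-0.6,-0.03,0,0,0],[-0.106,-0.775,-0.05,0,0,0]]]'
python3 -m pendant '[[[-0.03,-0.2,0,0,0,0],[-0.05,-0.4,0,0,0,0],[-0.08,-0.6,0,0,0,0],[-0.106,-0.775,0,0,0,0]]]'
python3 -m pendant '[[[-0.03,-0.2,0,0,0,0],[-0.05,-0.4,0,0,0,0],[-0.08,-0.6,0,0,0,0],[-0.106,-0.775,0,0,0,0]]]'
python3 -m pendant '[[[0,0,0,0,0,-0.09],[0,0,0,0,0,-0.18],[0,0,0,0,0,-0.27],[0,0,0,0,0,-0.36],[0,0,0,0,0,-0.445]]]'
python3 -m pendant '[[[0,0,0,0,0,-0.09],[0,0,0,0,0,-0.18],[0,0,0,0,0,-0.27],[0,0,0,0,0,-0.36],[0,0,0,0,0,-0.445]]]'
python3 -m pendant '[[[0,0,0,0,0,0],[0,0,0,0,0,0],[0,0,0,0,0,0]]]'
python3 -c "
from h import *
to(.5704,-.1366,.014,67)
look([n for n in Z if 'holder' in n]+['tube_orange'],'w2')"
```

```text
clock: 5.1
tcp_pos: [0.5624, -0.3687, 0.1118]
orientation: [-3.141, 0.001, -0.166]
force: [0.2, 0.0, 0.2]
grip_width: 0.0313
finger_force: 30.0
clock: 5.5
tcp_pos: [0.5652, -0.2903, 0.1169]
orientation: [-3.141, 0.0, -0.165]
force: [0.5, 0.1, -0.7]
grip_width: 0.0316
finger_force: 30.0
clock: 5.9
tcp_pos: [0.5676, -0.2125, 0.117]
orientation: [-3.141, -0.0, -0.166]
force: [0.4, -1.1, -0.0]
grip_width: 0.0319
finger_force: 30.0
clock: 6.3
tcp_pos: [0.5699, -0.1345, 0.117]
orientation: [-3.141, -0.0, -0.166]
force: [0.8, 0.5, -0.9]
grip_width: 0.0318
finger_force: 30.0
clock: 6.8
tcp_pos: [0.5699, -0.1358, 0.117]
orientation: [3.141, 0.0, 0.507]
force: [-0.2, 0.2, -0.9]
grip_width: 0.0317
finger_force: 30.0
clock: 7.3
tcp_pos: [0.5699, -0.1358, 0.117]
orientation: [3.141, 0.0, 1.174]
force: [-0.1, 0.2, -0.7]
grip_width: 0.0319
finger_force: 30.0
clock: 7.6
tcp_pos: [0.57, -0.136, 0.1169]
orientation: [3.142, 0.0, 1.166]
force: [-0.3, 0.3, -0.4]
grip_width: 0.0314
finger_force: 30.0
t 7.6 at [ 0.57   -0.136   0.1169] 66.8 turn -0.002 old [-0.004  0.006  1.029] new [-0.004  0.006  1.029] q [ 0.39  0.61 -0.31  1.79  0.25  0.79 -0.45] w 0.0314 F [-0.3  0.3 -0.4]
tube_holder 0.82 [320. 184.] 7652 [ 0.577  -0.1288  0.1085  0.07  ] 67.0 [ 0.5843 -0.1121]
marker_holder 0.73 [414. 208.] 14519 [ 0.6463 -0.1521  0.1282  0.069 ] 66.9 [ 0.6463 -0.1494]
dish_holder 0.74 [136. 259.] 9151 [ 0.4264 -0.1062  0.1232  0.071 ] 67.1 [ 0.431  -0.0998]
tape_holder 0.93 [223. 243.] 12265 [ 0.4997 -0.1238  0.1286  0.0694] 67.2 [ 0.5021 -0.1143]
```

View pics/w2.png

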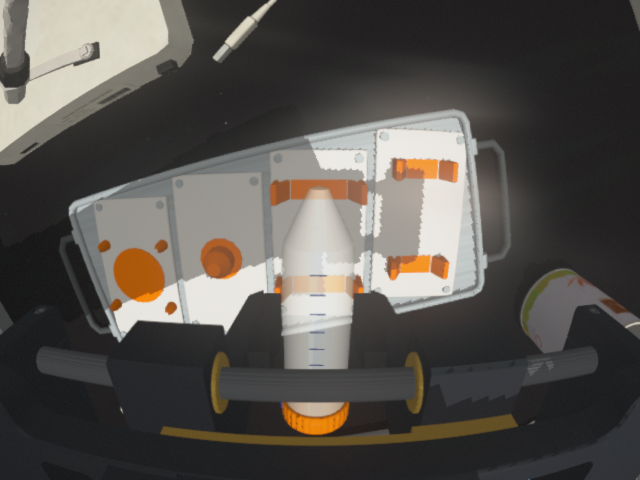

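Tray seen clearly: tube between tall cheeks (centre about column 320, tube at 317), so shift +2 mm toward the marker plate and lower.

```bash

python3 -m pendant '[[[0,0.02,0.2,0,0,0],[0,0.02,0.4,0,0,0],[0,0.02,0.6,0,0,0],[0,0.02,0.75,0,0,0],[0,0.02,0.85,0,0,0]]]'
python3 -m pendant '[[[0,0,0.06,0,0,0],[0,0,0.11,0,0,0],[0,0,0.15,0,0,0],[0,0,0.17,0,0,0],[0,0,0.17,0,0,0]]]'
python3 -c "
from h import *
to(.572,-.1375,.015,67)"
```

```text
clock: 8.4
tcp_pos: [0.5714, -0.1368, 0.0307]
orientation: [-3.14, 0.0, 1.169]
force: [-0.2, -0.6, -0.7]
grip_width: 0.0317
finger_force: 30.0
clock: 8.9
tcp_pos: [0.5719, -0.137, 0.015]
orientation: [3.141, 0.0, 1.169]
force: [1.0, -0.2, -0.4]
grip_width: 0.0316
finger_force: 30.0
t 8.9 at [ 0.5719 -0.137   0.015 ] 67.0 turn -0.0 old [-0.004  0.003 -0.   ] new [-0.004  0.003 -0.   ] q [ 0.35  0.77 -0.26  1.8   0.31  0.61 -0.5 ] w 0.0316 F [ 1.  -0.2 -0.4]
```

```bash

python3 -m pendant '[[[0,0,0.01,0,0,0],[0,0,0.01,0,0,0],[0,0,0.01,0,0,0],[0,0,0.01,0,0,0]]]' 0.05
python3 -m pendant '[[[0,0,-0.1,0,0,0],[0,0,-0.3,0,0,0],[0,0,-0.6,0,0,0],[0,0,-0.9,0,0,0]]]'
python3 -m pendant '[[[0,0,-0.3,0,0,0],[0,0,-0.6,0,0,0],[0,0,-0.6,0,0,0],[0,0,-0.6,0,0,0]]]'
python3 -c "
from h import *
Z['tube_orange']=.023
to(.3791,-.238,.16,-13)
look([n for n in Z if 'holder' in n]+['tube_orange'],'w3')"
```

```text
clock: 9.3
tcp_pos: [0.572, -0.137, 0.0141]
orientation: [3.141, -0.0, 1.169]
force: [-0.5, -0.5, -0.4]
grip_width: 0.042
finger_force: 0.0
clock: 9.7
tcp_pos: [0.5716, -0.1368, 0.1054]
orientation: [-3.141, 0.0, 1.169]
force: [0.7, -0.5, 1.0]
grip_width: 0.0418
finger_force: 0.0
clock: 10.1
tcp_pos: [0.5721, -0.1371, 0.1649]
orientation: [3.14, -0.0, 1.169]
force: [0.0, 0.3, 0.6]
grip_width: 0.0417
finger_force: 0.0
t 10.1 at [ 0.5721 -0.1371  0.1649] 67.0 turn 0.93 old [-1.684 -1.382  0.049] new [-1.654  1.418  0.049] q [ 0.4   0.54 -0.33  1.75  0.22  0.88 -0.43] w 0.0417 F [0.  0.3 0.6]
tube_holder 0.76 [296. 201.] 6653 [ 0.5731 -0.1376  0.1262  0.0685] 67.0 [ 0.5751 -0.1302]
dish_holder 0.96 [156. 247.] 8431 [ 0.4258 -0.1095  0.1298  0.0697] 67.0 [ 0.4277 -0.108 ]
tape_holder 0.69 [232. 230.] 9862 [ 0.4995 -0.1234  0.1274  0.0682] 67.1 [ 0.5016 -0.1193]
tube_orange 0.66 [317. 229.] 4619 [ 0.5727 -0.1398  0.1179  0.0316] 66.9 [ 0.5723 -0.1415]
```

View pics/w3.png

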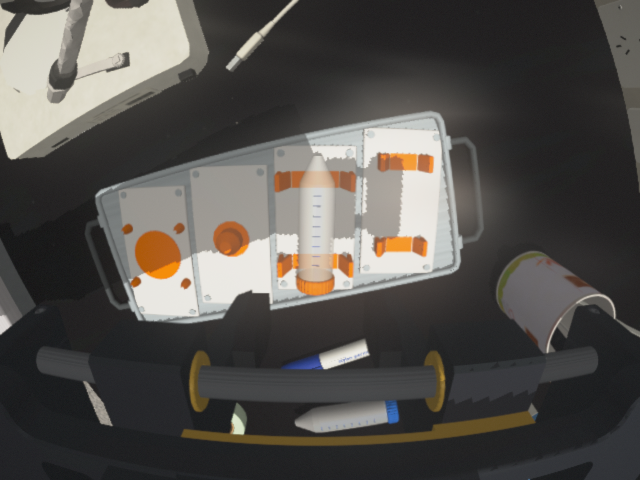

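Tube lies centred between its cheeks (column 317). Next the red marker.

```bash

python3 -m pendant '[[[-0.28,-0.23,0,0,0,0],[-0.56,-0.46,0,0,0,0],[-0.842,-0.691,0.02,0,0,0]]]'
python3 -m pendant '[[[-0.28,-0.23,0,0,0,0],[-0.56,-0.46,0,0,0,0],[-0.842,-0.691,0.02,0,0,0]]]'
python3 -m pendant '[[[0,0,0,0,0,0.09],[0,0,0,0,0,0.18],[0,0,0,0,0,0.27],[0,0,0,0,0,0.36],[0,0,0,0,0,0.465]]]'
python3 -m pendant '[[[0,0,0,0,0,0.09],[0,0,0,0,0,0.18],[0,0,0,0,0,0.27],[0,0,0,0,0,0.36],[0,0,0,0,0,0.465]]]' -0.1
python3 -m pendant '[[[0,0,0,0,0,0],[0,0,0,0,0,0],[0,0,0,0,0,0]]]'
python3 -c "
from h import *
to(.3791,-.238,.005,-13)
look(['marker_red','tape','dish'],'w4')"
```

```text
clock: 10.7
tcp_pos: [0.4741, -0.1876, 0.1615]
orientation: [-3.141, -0.0, 1.169]
force: [0.1, -0.0, -0.8]
grip_width: 0.0415
finger_force: 0.0
clock: 11.0
tcp_pos: [0.3774, -0.2383, 0.1597]
orientation: [-3.141, -0.0, 1.169]
force: [0.2, 0.0, -0.6]
grip_width: 0.0418
finger_force: 0.0
clock: 11.5
tcp_pos: [0.3786, -0.2377, 0.1596]
orientation: [-3.141, 0.0, 0.473]
force: [-1.2, -0.1, 0.0]
grip_width: 0.0417
finger_force: 0.0
clock: 12.0
tcp_pos: [0.3786, -0.2377, 0.1596]
orientation: [-3.141, 0.001, -0.217]
force: [-0.1, -0.2, 0.7]
grip_width: 0.0485
finger_force: 0.0
clock: 12.3
tcp_pos: [0.3788, -0.2377, 0.1598]
orientation: [-3.141, 0.0, -0.208]
force: [-0.2, -0.5, 1.0]
grip_width: 0.0486
finger_force: 0.0
t 12.3 at [ 0.3788 -0.2377  0.1598] -11.9 turn 0.013 old [0.004 0.002 1.548] new [0.004 0.002 1.548] q [ 0.5   0.32 -0.04  2.12  0.02  0.71 -1.34] w 0.0486 F [-0.2 -0.5  1. ]
marker_red 0.68 [318. 217.] 3133 [ 0.3778 -0.2389  0.1336  0.0185] 168.5 [ 0.3818 -0.2399]
marker_red 0.35 [410. 220.] 3946 [ 0.3766 -0.3096  0.0693  0.0684] 79.7 [ 0.3767 -0.309 ]
tape 0.93 [411. 222.] 3955 [ 0.3791 -0.3072  0.0669  0.0661] 169.7 [ 0.3789 -0.307 ]
tape 0.43 [316. 217.] 3088 [ 0.3806 -0.239   0.1291  0.0172] 168.6 [ 0.3837 -0.2403]
dish 0.88 [513. 257.] 2013 [ 0.3157 -0.4082  0.0541  0.0508] 33.5 [ 0.3166 -0.4074]
dish 0.79 [573. 111.] 1819 [ 0.4389 -0.4969  0.0528  0.0509] 47.6 [ 0.4389 -0.4962]
dish 0.77 [630. 175.] 875 [ 0.3703 -0.5669  0.0552  0.0365] 179.8 [ 0.3723 -0.5693]
```

```bash

python3 -m pendant '[[[0.01,0.013,0.3,0,0,0],[0.01,0.013,0.6,0,0,0],[0.01,0.013,0.9,0,0,0],[0.01,0.013,0.9,0,0,0]]]' 0.4
python3 -m pendant '[[[0,0,0.2,0,0,0],[0,0,0.4,0,0,0],[0,0,0.55,0,0,0],[0,0,0.65,0,0,0],[0,0,0.65,0,0,0]]]'
python3 -m pendant '[[[0,0,0,0,0,0],[0,0,0,0,0,0],[0,0,0,0,0,0],[0,0,0,0,0,0],[0,0,0,0,0,0]]]' 1
python3 -c "
from h import *
to(.646,-.152,.12,67)"
```

```text
clock: 12.9
tcp_pos: [0.3772, -0.2381, 0.0673]
orientation: [-3.14, 0.006, -0.21]
force: [0.4, -0.3, 0.9]
grip_width: 0.0269
finger_force: 0.0
clock: 13.4
tcp_pos: [0.3794, -0.2393, 0.0049]
orientation: [-3.141, 0.001, -0.211]
force: [-0.5, -0.0, -0.5]
grip_width: 0.0265
finger_force: 0.0
clock: 13.9
tcp_pos: [0.3801, -0.2397, 0.0057]
orientation: [3.141, -0.001, -0.211]
force: [-0.9, 0.5, 7.5]
grip_width: 0.016
finger_force: 30.0
t 13.9 at [ 0.3801 -0.2397  0.0057] -12.1 turn -0.92 old [ 2.416 -1.415 -1.143] new [ 1.846  2.105 -1.143] q [ 0.48  0.63 -0.03  2.17  0.05  0.34 -1.36] w 0.016 F [-0.9  0.5  7.5]
```

```bash

python3 -m pendant '[[[0,0,-0.2,0,0,0],[0,0,-0.4,0,0,0],[0,0,-0.6,0,0,0],[0,0,-0.8,0,0,0],[0,0,-1,0,0,0]]]'
python3 -c "
from h import *
kt,ks=imaging.get_calibration('top'),imaging.get_calibration('side')
for p in [(284,145),(302,154),(320,145)]: print('base',world('top',p,0,kt).round(3))
for p in [(282,115),(302,128),(322,115),(302,142)]: print('rim',[world('top',p,z,kt).round(3).tolist() for z in (.08,.1)])
print('side base',world('side',(178,303),0,ks).round(3),world('side',(160,295),0,ks).round(3),world('side',(198,290),0,ks).round(3))
for z in (.08,.1,.12): print('side rim front',world('side',(167,250),z,ks).round(3),world('side',(193,232),z,ks).round(3),world('side',(145,235),z,ks).round(3))
to(.646,-.152,.12,67)"
```

```text
clock: 14.4
tcp_pos: [0.3793, -0.2393, 0.106]
orientation: [3.142, -0.0, -0.211]
force: [-0.4, -0.2, -0.2]
grip_width: 0.0161
finger_force: 30.0
base [ 0.731 -0.242  0.   ]
base [ 0.711 -0.281  0.   ]
base [ 0.73  -0.319  0.   ]
rim [[0.767, -0.244, 0.08], [0.759, -0.246, 0.1]]
rim [[0.739, -0.284, 0.08], [0.732, -0.285, 0.1]]
rim [[0.766, -0.325, 0.08], [0.758, -0.325, 0.1]]
rim [[0.71, -0.284, 0.08], [0.703, -0.285, 0.1]]
side base [ 0.744 -0.234  0.   ] [ 0.774 -0.261  0.   ] [ 0.712 -0.261  0.   ]
side rim front [ 0.75  -0.272  0.08 ] [ 0.709 -0.318  0.08 ] [ 0.788 -0.325  0.08 ]
side rim front [ 0.746 -0.241  0.1  ] [ 0.707 -0.285  0.1  ] [ 0.782 -0.292  0.1  ]
side rim front [ 0.742 -0.211  0.12 ] [ 0.704 -0.253  0.12 ] [ 0.776 -0.259  0.12 ]
t 14.4 at [ 0.3793 -0.2393  0.106 ] -12.1 turn -0.92 old [ 2.425 -1.413 -0.14 ] new [ 1.845  2.114 -0.14 ] q [ 0.49  0.42 -0.04  2.15  0.03  0.57 -1.35] w 0.0161 F [-0.4 -0.2 -0.2]
```

```bash
python3 -c "
import cv2,numpy as np
t=cv2.imread('pics/top0.png')[75:215,190:345]; s=cv2.imread('pics/side0.png')[160:330,100:260]
o=np.hstack([cv2.resize(t,(400,361),interpolation=2),cv2.resize(s,(340,361),interpolation=2)]); cv2.imwrite('pics/cup.png',o)"
```

View pics/cup.png

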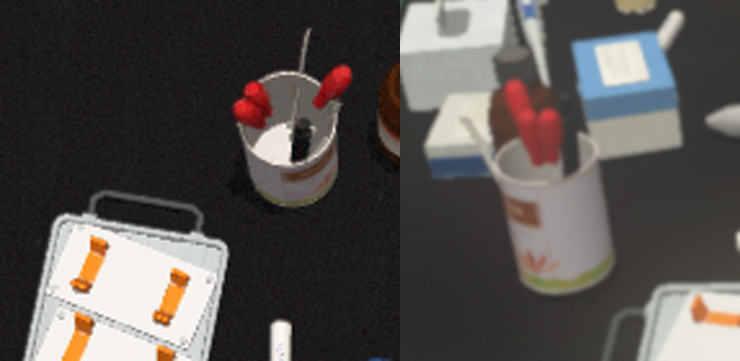

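Cup is about 25 mm clear of the gripper body at the marker plate. Carry on: turn, then translate.

```bash

python3 -m pendant '[[[0,0,0,0,0,-0.09],[0,0,0,0,0,-0.18],[0,0,0,0,0,-0.27],[0,0,0,0,0,-0.36],[0,0,0,0,0,-0.46]]]'
python3 -m pendant '[[[0,0,0,0,0,-0.09],[0,0,0,0,0,-0.18],[0,0,0,0,0,-0.27],[0,0,0,0,0,-0.36],[0,0,0,0,0,-0.46]]]'
python3 -m pendant '[[[0.1,0.1,-0.01,0,0,0],[0.2,0.25,-0.02,0,0,0],[0.33,0.4,-0.03,0,0,0],[0.46,0.53,-0.05,0,0,0]]]'
python3 -m pendant '[[[0.12,0.13,-0.01,0,0,0],[0.23,0.27,-0.02,0,0,0],[0.35,0.4,-0.03,0,0,0],[0.46,0.53,-0.05,0,0,0]]]'
python3 -m pendant '[[[0.12,0.13,-0.01,0,0,0],[0.23,0.27,-0.02,0,0,0],[0.35,0.4,-0.03,0,0,0],[0.46,0.53,-0.05,0,0,0]]]'
python3 -m pendant '[[[0.12,0.13,0,0,0,0],[0.23,0.27,0,0,0,0],[0.35,0.4,0,0,0,0],[0.46,0.53,0,0,0,0],[0.46,0.53,0,0,0,0]]]'
python3 -c "
from h import *
to(.646,-.152,.0125,67)
look(['marker_holder','tape_holder','tube_orange','tube_holder','marker_red'],'w5')
to(.646,-.152,.0125,67)
"
```

```text
clock: 14.9
tcp_pos: [0.3793, -0.2393, 0.1052]
orientation: [3.141, 0.0, 0.485]
force: [-0.3, -0.6, -0.7]
grip_width: 0.0159
finger_force: 30.0
clock: 15.4
tcp_pos: [0.3793, -0.2394, 0.1051]
orientation: [3.142, 0.0, 1.175]
force: [-0.2, -1.3, 0.5]
grip_width: 0.0158
finger_force: 30.0
clock: 15.8
tcp_pos: [0.4481, -0.217, 0.1102]
orientation: [3.141, -0.0, 1.164]
force: [-0.4, -1.1, 0.0]
grip_width: 0.0162
finger_force: 30.0
clock: 16.2
tcp_pos: [0.5146, -0.1948, 0.1151]
orientation: [3.141, -0.0, 1.165]
force: [-0.1, 0.5, -0.7]
grip_width: 0.0158
finger_force: 30.0
clock: 16.6
tcp_pos: [0.5813, -0.1731, 0.1201]
orientation: [3.141, -0.0, 1.165]
force: [0.9, -0.9, 0.4]
grip_width: 0.0162
finger_force: 30.0
clock: 17.1
tcp_pos: [0.6491, -0.1501, 0.1201]
orientation: [3.14, -0.002, 1.168]
force: [0.2, 1.1, 0.2]
grip_width: 0.016
finger_force: 30.0
t 17.1 at [ 0.6491 -0.1501  0.1201] 66.9 turn -0.001 old [-0.03  -0.021  1.076] new [-0.03  -0.021  1.076] q [ 0.4   0.73 -0.37  1.56  0.3   0.91 -0.47] w 0.016 F [0.2 1.1 0.2]
marker_holder 0.86 [292. 215.] 7666 [ 0.6508 -0.1427  0.1071  0.0679] 67.1 [ 0.6509 -0.1362]
tape_holder 0.71 [137. 267.] 9276 [ 0.4999 -0.1233  0.1275  0.0688] 66.6 [ 0.5029 -0.1175]
tube_orange 0.77 [212. 261.] 4798 [ 0.5718 -0.1347  0.1078  0.033 ] 66.4 [ 0.5718 -0.137 ]
tube_holder 0.57 [231. 231.] 7712 [ 0.5713 -0.1331  0.1205  0.0755] 67.1 [ 0.5808 -0.1265]
marker_red 0.94 [316. 273.] 8779 [ 0.6216 -0.2194  0.2467  0.0315] 67.0 [ 0.6345 -0.1901]
marker_red 0.29 [ 72. 281.] 6771 [ 0.4264 -0.1079  0.1273  0.0744] 67.1 [ 0.4337 -0.1053]
t 17.4 at [ 0.6459 -0.1535  0.1199] 66.9 turn -0.001 old [ 0.014 -0.004  1.074] new [ 0.014 -0.004  1.074] q [ 0.41  0.72 -0.37  1.56  0.31  0.91 -0.47] w 0.0161 F [-0.   0.9  0.1]
```

View pics/w5.png

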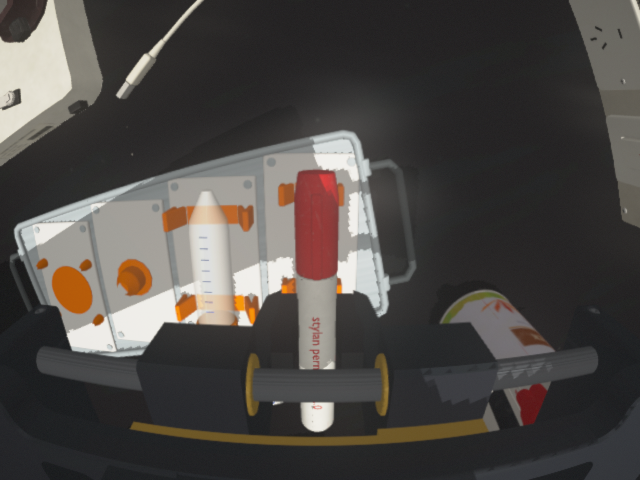

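Marker (column 316) and cheeks (278–344, centre ≈311) differ by a few pixels, and the arm was still settling; remeasure at rest.

```bash
python3 - <<'E'
from h import *
k=imaging.get_calibration("wrist"); im=imaging.read_camera("wrist"); cv2.imwrite("pics/w6.png",im[:,:,::-1])
to(.646,-.152,.0125,67)
hsv=cv2.cvtColor(im,cv2.COLOR_RGB2HSV); o=cv2.inRange(hsv,(6,170,70),(20,255,255)); o[325:]=0
n,l,s,ce=cv2.connectedComponentsWithStats(o)
P0=arm.observe()["tcp_pos"]; a=arm.observe()["orientation"][2]; ty=np.array([np.sin(a),-np.cos(a)]); tx=np.array([np.cos(a),np.sin(a)])
for i in range(1,n):
  if s[i,4]>25:
    L,T,W,H=s[i,:4]; print(s[i].tolist(),[ [round(float((world("wrist",(u,ce[i][1]),.02,k)[:2]-P0[:2])@ty)*1000,1),round(float((world("wrist",(u,ce[i][1]),.02,k)[:2]-P0[:2])@tx)*1000,1)] for u in (L,L+W-1)])
look(['marker_holder'])
E
```

```text
t 17.4 at [ 0.646  -0.1534  0.12  ] 66.9 turn -0.001 old [ 0.013 -0.005  1.075] new [ 0.013 -0.005  1.075] q [ 0.41  0.72 -0.37  1.56  0.31  0.91 -0.46] w 0.0158 F [-0.1 -0.2 -0.8]
[282, 178, 14, 21, 227] [[-21.2, 38.2], [-12.5, 38.2]]
[164, 201, 24, 24, 402] [[-108.2, 22.4], [-90.0, 22.1]]
[189, 200, 7, 13, 47] [[-88.0, 27.5], [-83.5, 27.4]]
[224, 200, 16, 17, 193] [[-62.2, 24.9], [-51.5, 24.8]]
[241, 200, 12, 24, 167] [[-50.2, 21.9], [-42.4, 21.8]]
[37, 254, 11, 10, 74] [[-245.6, -16.0], [-232.5, -15.7]]
[81, 255, 11, 10, 79] [[-192.4, -15.7], [-181.6, -15.5]]
[119, 254, 34, 36, 934] [[-155.6, -25.4], [-124.9, -24.6]]
[53, 261, 40, 48, 1395] [[-232.7, -40.6], [-186.3, -38.2]]
[285, 274, 11, 20, 172] [[-21.1, -32.9], [-13.7, -32.8]]
[337, 275, 7, 19, 112] [[16.9, -33.3], [21.3, -33.4]]
[177, 290, 21, 26, 345] [[-107.4, -49.7], [-90.4, -49.0]]
[236, 290, 23, 28, 351] [[-58.9, -47.8], [-42.0, -47.4]]
[94, 310, 10, 10, 68] [[-192.3, -67.3], [-182.1, -66.4]]
[219, 315, 20, 10, 82] [[-74.4, -66.0], [-59.0, -65.4]]
[199, 318, 12, 7, 33] [[-91.3, -67.2], [-82.0, -66.8]]
marker_holder 0.68 [292. 209.] 8251 [ 0.6498 -0.1444  0.111   0.0679] 67.1 [ 0.6523 -0.1373]
```

```bash

python3 -m pendant '[[[0.02,0,0.2,0,0,0],[0.025,0,0.4,0,0,0],[0.025,0,0.6,0,0,0],[0.025,0,0.75,0,0,0],[0.025,0,0.85,0,0,0]]]'
python3 -m pendant '[[[0,0,0.06,0,0,0],[0,0,0.11,0,0,0],[0,0,0.15,0,0,0],[0,0,0.19,0,0,0],[0,0,0.22,0,0,0]]]'
python3 -m pendant '[[[0,0,0,0,0,0],[0,0,0,0,0,0],[0,0,0,0,0,0]]]'
```

```text
clock: 18.05
tcp_pos: [0.6469, -0.1507, 0.0337]
orientation: [-3.14, 0.0, 1.168]
force: [-0.1, 0.3, -0.3]
grip_width: 0.0158
finger_force: 30.0
clock: 18.55
tcp_pos: [0.6477, -0.1507, 0.0129]
orientation: [3.141, -0.0, 1.169]
force: [-0.1, -0.3, 0.1]
grip_width: 0.0158
finger_force: 30.0
clock: 18.85
tcp_pos: [0.6476, -0.1506, 0.013]
orientation: [3.141, -0.0, 1.169]
force: [-0.3, 0.3, 0.1]
grip_width: 0.0161
finger_force: 30.0
```

```bash

python3 -m pendant '[[[0,0,0.006,0,0,0],[0,0,0.006,0,0,0],[0,0,0.006,0,0,0],[0,0,0.006,0,0,0]]]' 0.25
python3 -m pendant '[[[0,0,-0.1,0,0,0],[0,0,-0.3,0,0,0],[0,0,-0.6,0,0,0],[0,0,-0.9,0,0,0]]]'
python3 -m pendant '[[[0,0,-0.3,0,0,0],[0,0,-0.6,0,0,0],[0,0,-0.6,0,0,0],[0,0,-0.6,0,0,0]]]'
python3 -c "
from h import *
Z['tube_orange']=.023;Z['marker_red']=.016
look(['marker_red','tube_orange','marker_holder'],'w7')
to(.4175,-.4055,.15,157)
to(.4175,-.4055,.15,-23)"
```

```text
clock: 19.25
tcp_pos: [0.6476, -0.1506, 0.0123]
orientation: [3.142, -0.0, 1.169]
force: [-0.5, 0.8, -0.5]
grip_width: 0.033
finger_force: 0.0
clock: 19.65
tcp_pos: [0.6478, -0.1506, 0.1049]
orientation: [3.141, -0.0, 1.169]
force: [0.6, -0.3, -1.0]
grip_width: 0.033
finger_force: 0.0
clock: 20.05
tcp_pos: [0.6482, -0.1508, 0.1644]
orientation: [3.139, -0.0, 1.169]
force: [0.4, 0.3, -1.0]
grip_width: 0.0332
finger_force: 0.0
marker_red 0.89 [314. 218.] 3049 [ 0.6481 -0.155   0.1329  0.0171] 66.9 [ 0.6494 -0.1521]
tube_orange 0.68 [226. 248.] 4185 [ 0.5733 -0.1409  0.1199  0.0332] 64.5 [ 0.5722 -0.1408]
marker_holder 0.67 [298. 220.] 8324 [ 0.6466 -0.1516  0.127   0.068 ] 67.0 [ 0.6455 -0.1503]
t 20.2 at [ 0.6467 -0.1506  0.1613] 67.0 turn -1.047 old [-3.243 -1.113  0.113] new [ 1.114 -3.242  0.113] q [ 0.41  0.68 -0.38  1.54  0.28  0.98 -0.45] w 0.0333 F [1.  0.6 0.1]
t 20.2 at [ 0.6467 -0.1506  0.1613] 67.0 turn 1.047 old [-3.243 -1.113  0.113] new [-1.114  3.242  0.113] q [ 0.41  0.68 -0.38  1.54  0.28  0.98 -0.45] w 0.0333 F [1.  0.6 0.1]
```

View pics/w7.png

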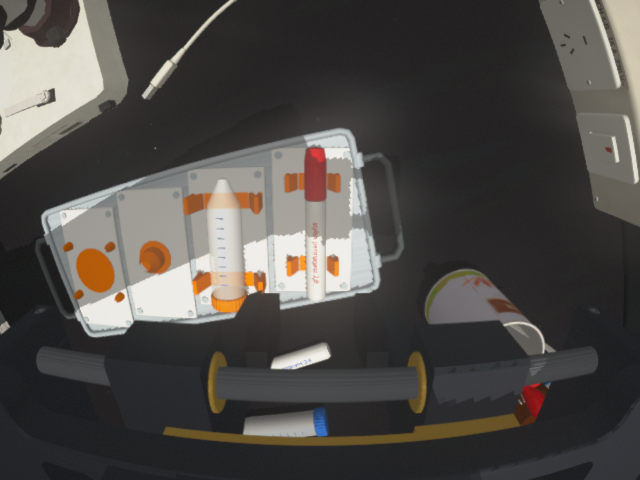

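Marker sits between its cheeks (column 315), tube at 225. Next the dish.

```bash

python3 -m pendant '[[[-0.27,-0.09,0,0,0,0],[-0.54,-0.19,0,0,0,0],[-0.81,-0.28,0.03,0,0,0]]]' -0.55
python3 -m pendant '[[[-0.27,-0.09,0,0,0,0],[-0.54,-0.19,0,0,0,0],[-0.81,-0.28,0.03,0,0,0]]]'
python3 -m pendant '[[[-0.27,-0.09,0,0,0,0],[-0.54,-0.19,0,0,0,0],[-0.81,-0.28,0.03,0,0,0]]]'
python3 -m pendant '[[[-0.27,-0.09,0,0,0,0],[-0.54,-0.19,0,0,0,0],[-0.81,-0.28,0.03,0,0,0]]]'
python3 -m pendant '[[[0,0,0,0,0,0.1],[0,0,0,0,0,0.2],[0,0,0,0,0,0.28],[0,0,0,0,0,0.35]]]'
python3 -m pendant '[[[0,0,0,0,0,0.1],[0,0,0,0,0,0.2],[0,0,0,0,0,0.28],[0,0,0,0,0,0.35]]]'
python3 -m pendant '[[[0,0,0,0,0,0.1],[0,0,0,0,0,0.2],[0,0,0,0,0,0.28],[0,0,0,0,0,0.345]]]'
python3 -m pendant '[[[0,0,0,0,0,0],[0,0,0,0,0,0],[0,0,0,0,0,0]]]'
python3 -c "
from h import *
to(.4175,-.4055,.004,-23)
Z['dish']=.010
look(['dish','tape'],'w8')"
```

```text
clock: 20.55
tcp_pos: [0.5891, -0.2146, 0.1586]
orientation: [-3.14, 0.0, 1.169]
force: [-0.5, -0.6, 0.2]
grip_width: 0.0548
finger_force: 0.0
clock: 20.85
tcp_pos: [0.5315, -0.2784, 0.1557]
orientation: [-3.141, -0.0, 1.169]
force: [-0.2, 0.4, -0.4]
grip_width: 0.0679
finger_force: 0.0
clock: 21.15
tcp_pos: [0.474, -0.342, 0.1528]
orientation: [-3.141, -0.0, 1.169]
force: [0.3, 0.8, -0.3]
grip_width: 0.0682
finger_force: 0.0
clock: 21.45
tcp_pos: [0.4166, -0.4055, 0.1497]
orientation: [-3.141, -0.0, 1.169]
force: [-0.2, 0.0, 0.1]
grip_width: 0.0686
finger_force: 0.0
clock: 21.85
tcp_pos: [0.4173, -0.4046, 0.1495]
orientation: [-3.14, 0.0, 0.639]
force: [0.0, 0.4, -0.9]
grip_width: 0.0682
finger_force: 0.0
clock: 22.25
tcp_pos: [0.4173, -0.4045, 0.1495]
orientation: [-3.14, 0.001, 0.114]
force: [-0.4, -0.3, 0.8]
grip_width: 0.0684
finger_force: 0.0
clock: 22.65
tcp_pos: [0.4174, -0.4045, 0.1495]
orientation: [-3.141, 0.002, -0.403]
force: [-0.1, -0.4, -0.4]
grip_width: 0.0684
finger_force: 0.0
clock: 22.95
tcp_pos: [0.4176, -0.4048, 0.15]
orientation: [-3.141, 0.001, -0.397]
force: [0.3, 0.6, -0.1]
grip_width: 0.068
finger_force: 0.0
t 22.9 at [ 0.4176 -0.4048  0.15  ] -22.7 turn 0.003 old [0.002 0.007 1.46 ] new [0.002 0.007 1.46 ] q [ 0.68  0.53  0.01  1.8  -0.01  0.82 -1.27] w 0.068 F [ 0.3  0.6 -0.1]
dish 0.95 [418. 157.] 3260 [ 0.4393 -0.5041  0.0522  0.0511] 156.7 [ 0.4387 -0.5044]
dish 0.85 [322. 226.] 3487 [ 0.4184 -0.4067  0.0563  0.0552] 12.9 [ 0.4204 -0.4075]
dish 0.77 [528. 199.] 2306 [ 0.3715 -0.5899  0.0606  0.0524] 80.4 [ 0.3724 -0.5856]
tape 0.85 [248. 297.] 2297 [ 0.3829 -0.3176  0.0681  0.0591] 20.2 [ 0.3846 -0.3235]
tape 0.46 [321. 225.] 3522 [ 0.4209 -0.4076  0.0553  0.0532] 5.3 [ 0.4228 -0.4076]
```

View pics/w8.png

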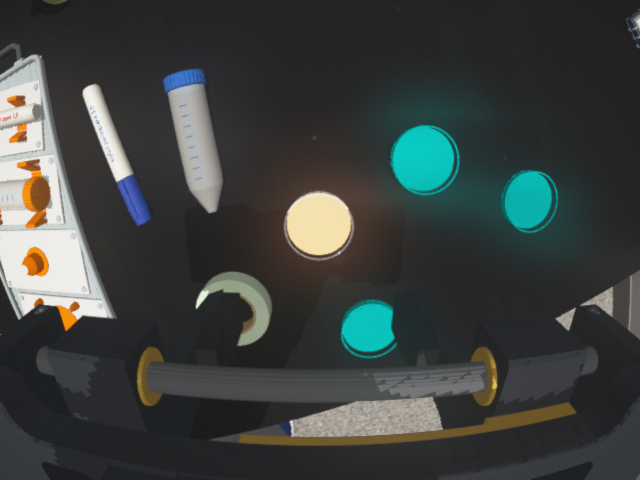

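Cream dish at (320,225) under the gripper; turquoise ones at (425,159), (530,200), (369,327) stay out of it. Grasp.

```bash

python3 -m pendant '[[[0.015,0.012,0.3,0,0,0],[0.015,0.012,0.6,0,0,0],[0.015,0.012,0.9,0,0,0],[0.015,0.012,0.9,0,0,0]]]'
python3 -m pendant '[[[0,0,0.2,0,0,0],[0,0,0.4,0,0,0],[0,0,0.5,0,0,0],[0,0,0.56,0,0,0],[0,0,0.56,0,0,0]]]'
python3 -m pendant '[[[0,0,0,0,0,0],[0,0,0,0,0,0],[0,0,0,0,0,0],[0,0,0,0,0,0],[0,0,0,0,0,0]]]' 1
python3 -m pendant '[[[0,0,-0.1,0,0,0],[0,0,-0.25,0,0,0],[0,0,-0.45,0,0,0],[0,0,-0.65,0,0,0],[0,0,-0.8,0,0,0]]]'
python3 -c "
from h import *
to(.4258,-.1095,.10,-23)"
```

```text
clock: 23.5
tcp_pos: [0.4164, -0.4046, 0.0569]
orientation: [-3.139, 0.007, -0.398]
force: [0.1, -0.0, -0.4]
grip_width: 0.0681
finger_force: 0.0
clock: 24.0
tcp_pos: [0.4187, -0.4068, 0.0046]
orientation: [3.142, 0.0, -0.399]
force: [0.1, 0.9, -0.2]
grip_width: 0.0686
finger_force: 0.0
clock: 24.5
tcp_pos: [0.4191, -0.4071, 0.0052]
orientation: [3.141, -0.001, -0.399]
force: [-0.4, 1.0, 6.5]
grip_width: 0.0531
finger_force: 30.0
clock: 25.0
tcp_pos: [0.4191, -0.4071, 0.0866]
orientation: [3.141, -0.002, -0.399]
force: [0.6, 0.2, -0.2]
grip_width: 0.0537
finger_force: 30.0
t 25.0 at [ 0.4191 -0.4071  0.0866] -22.8 turn 0.002 old [-1.094 -2.769 -0.134] new [-1.101 -2.766 -0.134] q [ 0.69  0.63  0.01  1.82 -0.01  0.69 -1.27] w 0.0537 F [ 0.6  0.2 -0.2]
```

```bash

python3 -m pendant '[[[-0.03,-0.09,-0.01,0,0,0],[-0.08,-0.22,-0.02,0,0,0],[-0.14,-0.37,-0.03,0,0,0],[-0.21,-0.53,-0.03,0,0,0],[-0.274,-0.692,-0.035,0,0,0]]]'
python3 -m pendant '[[[-0.07,-0.17,-0.01,0,0,0],[-0.14,-0.35,-0.02,0,0,0],[-0.205,-0.52,-0.03,0,0,0],[-0.274,-0.692,-0.035,0,0,0]]]'
python3 -m pendant '[[[-0.07,-0.17,-0.01,0,0,0],[-0.14,-0.35,-0.02,0,0,0],[-0.205,-0.52,-0.03,0,0,0],[-0.274,-0.692,-0.035,0,0,0]]]'
python3 -m pendant '[[[-0.07,-0.17,-0.01,0,0,0],[-0.14,-0.35,-0.02,0,0,0],[-0.2,-0.5,-0.03,0,0,0],[-0.25,-0.62,-0.035,0,0,0],[-0.274,-0.692,-0.035,0,0,0]]]'
python3 -m pendant '[[[0,0,0,0,0,0],[0,0,0,0,0,0],[0,0,0,0,0,0]]]'
python3 - <<'E'
from h import *
to(.4258,-.1095,.0125,-23)
Z['dish']=.105
look(['dish_holder','tape_holder','dish'],'w9')
k=imaging.get_calibration("wrist"); im=cv2.imread("pics/w9.png")
hsv=cv2.cvtColor(im,cv2.COLOR_BGR2HSV); o=cv2.inRange(hsv,(6,170,60),(20,255,255)); o[330:]=0
n,l,s,ce=cv2.connectedComponentsWithStats(o)
for i in range(1,n):
  if s[i,4]>15: print(s[i].tolist(),ce[i].round(1),world("wrist",ce[i],.016,k)[:2].round(4))
E
```

```text
clock: 25.5
tcp_pos: [0.4197, -0.3297, 0.0871]
orientation: [-3.141, 0.002, -0.398]
force: [0.0, -0.2, 1.3]
grip_width: 0.0539
finger_force: 30.0
clock: 25.9
tcp_pos: [0.4218, -0.256, 0.0913]
orientation: [-3.141, 0.0, -0.398]
force: [1.0, -0.2, -0.8]
grip_width: 0.0533
finger_force: 30.0
clock: 26.3
tcp_pos: [0.4232, -0.1816, 0.0949]
orientation: [-3.141, 0.0, -0.398]
force: [-0.1, -0.4, -0.6]
grip_width: 0.0536
finger_force: 30.0
clock: 26.8
tcp_pos: [0.4248, -0.1074, 0.0983]
orientation: [-3.141, 0.0, -0.397]
force: [0.1, 0.1, -0.5]
grip_width: 0.0531
finger_force: 30.0
clock: 27.1
tcp_pos: [0.425, -0.1098, 0.0983]
orientation: [3.141, -0.0, -0.4]
force: [-0.1, -0.1, -1.0]
grip_width: 0.0533
finger_force: 30.0
t 27.1 at [ 0.425  -0.1098  0.0983] -22.9 turn 0.001 old [ 0.006 -0.006  0.858] new [ 0.006 -0.006  0.858] q [ 0.15  0.42 -0.    2.18  0.    0.54 -1.82] w 0.0533 F [-0.1 -0.1 -1. ]
dish_holder 0.61 [310. 235.] 14182 [ 0.4263 -0.1092  0.1274  0.0673] 67.7 [ 0.4311 -0.1121]
tape_holder 0.66 [295. 142.] 20395 [ 0.4993 -0.1232  0.1278  0.0679] 67.0 [ 0.4979 -0.1248]
dish 0.55 [321. 311.] 10227 [ 0.4282 -0.1122  0.0542  0.0538] 148.7 [ 0.4293 -0.1119]
dish 0.37 [638. 238.] 46 [ 0.3933 -0.2834  0.0119  0.0018] 176.6 [ 0.3939 -0.2836]
[337, 0, 20, 37, 674] [346.3  17. ] [ 0.5572 -0.1848]
[202, 47, 19, 13, 181] [210.1  54.1] [ 0.5702 -0.0992]
[192, 63, 20, 11, 158] [201.7  68.6] [ 0.564  -0.0906]
[314, 62, 21, 5, 79] [325.   63.5] [ 0.5341 -0.1609]
[268, 144, 44, 19, 270] [290.2 155.7] [ 0.4897 -0.1191]
[281, 215, 69, 46, 2272] [315.3 238.1] [ 0.4348 -0.1126]
```

View pics/w9.png

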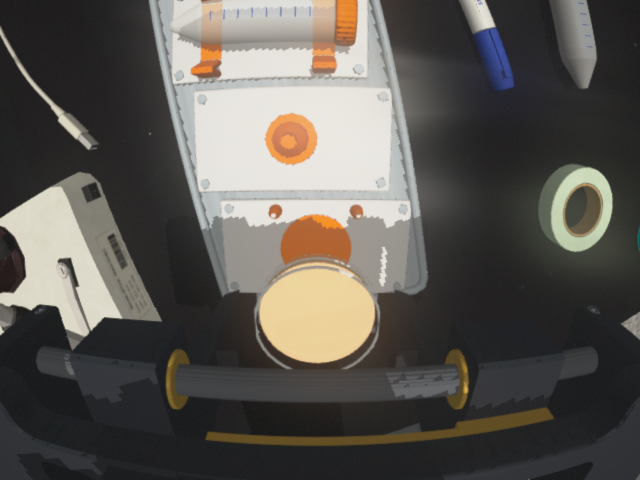

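Posts (275,211),(357,211) centre on column 316, dish at 317: aligned. Lower.

```bash

python3 -m pendant '[[[0,-0.005,0.15,0,0,0],[0,-0.005,0.3,0,0,0],[0,-0.005,0.45,0,0,0],[0,-0.005,0.58,0,0,0],[0,-0.005,0.66,0,0,0]]]'
python3 -m pendant '[[[0,0,0.06,0,0,0],[0,0,0.11,0,0,0],[0,0,0.15,0,0,0],[0,0,0.18,0,0,0],[0,0,0.198,0,0,0]]]'
python3 -m pendant '[[[0,0,0,0,0,0],[0,0,0,0,0,0],[0,0,0,0,0,0]]]'
```

```text
clock: 27.8
tcp_pos: [0.4249, -0.1087, 0.0315]
orientation: [3.141, 0.001, -0.399]
force: [0.6, -0.1, 0.1]
grip_width: 0.0535
finger_force: 30.0
clock: 28.3
tcp_pos: [0.4254, -0.1086, 0.0124]
orientation: [-3.142, -0.0, -0.399]
force: [0.0, -0.3, -0.5]
grip_width: 0.0533
finger_force: 30.0
clock: 28.6
tcp_pos: [0.4254, -0.1086, 0.0127]
orientation: [-3.142, -0.0, -0.399]
force: [0.8, 0.1, -0.1]
grip_width: 0.0534
finger_force: 30.0
```

```bash

python3 -m pendant '[[[0,0,0.006,0,0,0],[0,0,0.006,0,0,0],[0,0,0.006,0,0,0],[0,0,0.006,0,0,0]]]' -0.5
python3 -m pendant '[[[0,0,-0.1,0,0,0],[0,0,-0.3,0,0,0],[0,0,-0.6,0,0,0],[0,0,-0.9,0,0,0]]]'
python3 -m pendant '[[[0,0,-0.3,0,0,0],[0,0,-0.5,0,0,0],[0,0,-0.5,0,0,0],[0,0,-0.5,0,0,0]]]' -0.9
python3 - <<'E'
from h import *
Z['dish']=.018
look(['dish_holder','dish'],'w10')
to(.378,-.307,.14,-23)
E
```

```text
clock: 29.0
tcp_pos: [0.4253, -0.1086, 0.0119]
orientation: [3.142, 0.0, -0.399]
force: [-0.2, -0.4, -0.8]
grip_width: 0.0664
finger_force: 0.0
clock: 29.4
tcp_pos: [0.4248, -0.1085, 0.1033]
orientation: [3.141, 0.001, -0.399]
force: [0.5, -0.7, 0.6]
grip_width: 0.0658
finger_force: 0.0
clock: 29.8
tcp_pos: [0.4252, -0.1086, 0.1522]
orientation: [-3.141, -0.001, -0.399]
force: [0.1, 0.5, -0.2]
grip_width: 0.0839
finger_force: 0.0
dish_holder 0.63 [289. 206.] 8831 [ 0.4263 -0.109   0.1273  0.0686] 66.7 [ 0.4279 -0.1092]
dish 0.67 [317. 229.] 3397 [ 0.4278 -0.1079  0.0539  0.052 ] 110.4 [ 0.4282 -0.1094]
dish 0.47 [634.  79.] 37 [ 0.4509 -0.4635  0.0199  0.0018] 156.3 [ 0.4504 -0.4634]
t 29.9 at [ 0.4244 -0.1084  0.151 ] -22.8 turn 0.002 old [0.343 2.01  0.11 ] new [0.349 2.009 0.11 ] q [ 0.15  0.32 -0.    2.15  0.    0.68 -1.82] w 0.084 F [-0.3 -0.   0.5]
```

View pics/w10.png

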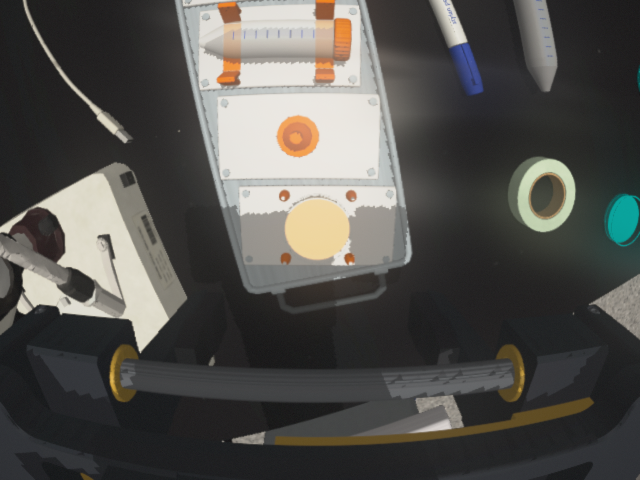

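Dish lies between the four posts (284–351, 196–259), at (317,229). Now the tape.

```bash

python3 -m pendant '[[[0.06,0.33,0,0,0,0],[0.12,0.67,0,0,0,0],[0.175,1,0,0,0,0]]]'
python3 -m pendant '[[[0.06,0.33,0,0,0,0],[0.12,0.67,0,0,0,0],[0.175,1,0,0,0,0],[0.175,1,0,0,0,0],[0.175,1,0,0,0,0]]]'
python3 -m pendant '[[[0,0,0,0,0,0],[0,0,0,0,0,0],[0,0,0,0,0,0]]]'
python3 - <<'E'
from h import *
to(.378,-.307,.006,-23)
look(['tape','tape_holder'],'w11')
E
```

```text
clock: 30.25
tcp_pos: [0.4017, -0.2083, 0.1509]
orientation: [3.141, 0.002, -0.398]
force: [0.7, -0.7, 0.6]
grip_width: 0.0838
finger_force: 0.0
clock: 30.75
tcp_pos: [0.3791, -0.3064, 0.1509]
orientation: [-3.141, 0.002, -0.4]
force: [-0.1, 0.3, 0.7]
grip_width: 0.0838
finger_force: 0.0
clock: 31.05
tcp_pos: [0.3802, -0.3055, 0.1518]
orientation: [-3.141, 0.0, -0.397]
force: [-0.4, 0.1, -0.8]
grip_width: 0.0837
finger_force: 0.0
t 31.1 at [ 0.3802 -0.3055  0.1518] -22.7 turn 0.003 old [-0.014  0.023  1.458] new [-0.014  0.023  1.458] q [ 0.53  0.39  0.07  2.04 -0.04  0.72 -1.35] w 0.0837 F [-0.4  0.1 -0.8]
tape 0.79 [319. 249.] 4228 [ 0.3792 -0.3093  0.0685  0.065 ] 140.0 [ 0.379  -0.3085]
tape_holder 0.85 [ 90. 188.] 7763 [ 0.4993 -0.1239  0.1295  0.0677] 66.9 [ 0.4974 -0.1285]
```

```bash

python3 -m pendant '[[[0,0.027,0.3,0,0,0],[0,0.027,0.6,0,0,0],[0,0.027,0.9,0,0,0],[0,0.027,0.9,0,0,0]]]'
python3 -m pendant '[[[0,0,0.2,0,0,0],[0,0,0.4,0,0,0],[0,0,0.5,0,0,0],[0,0,0.55,0,0,0],[0,0,0.55,0,0,0]]]'
python3 -m pendant '[[[0,0,0,0,0,0],[0,0,0,0,0,0],[0,0,0,0,0,0],[0,0,0,0,0,0],[0,0,0,0,0,0]]]' 1
python3 -m pendant '[[[0,0,-0.1,0,0,0],[0,0,-0.25,0,0,0],[0,0,-0.45,0,0,0],[0,0,-0.65,0,0,0],[0,0,-0.85,0,0,0]]]'
python3 -c "
from h import *
to(.4995,-.1235,.10,-23)"
```

```text
clock: 31.6
tcp_pos: [0.3767, -0.3072, 0.0592]
orientation: [-3.14, 0.006, -0.398]
force: [-0.5, 0.4, -0.2]
grip_width: 0.0832
finger_force: 0.0
clock: 32.1
tcp_pos: [0.379, -0.3091, 0.0073]
orientation: [3.142, -0.0, -0.399]
force: [1.2, -0.3, 0.1]
grip_width: 0.0839
finger_force: 0.0
clock: 32.6
tcp_pos: [0.3793, -0.3093, 0.0075]
orientation: [3.141, -0.001, -0.399]
force: [-0.2, 0.7, 6.9]
grip_width: 0.0647
finger_force: 30.0
clock: 33.1
tcp_pos: [0.3786, -0.3088, 0.0932]
orientation: [-3.142, 0.0, -0.399]
force: [0.3, 0.3, -0.0]
grip_width: 0.0649
finger_force: 30.0
t 33.1 at [ 0.3786 -0.3088  0.0932] -22.8 turn 0.002 old [ 0.395 -2.177 -0.068] new [ 0.389 -2.178 -0.068] q [ 0.54  0.49  0.06  2.06 -0.05  0.59 -1.33] w 0.0649 F [ 0.3  0.3 -0. ]
```

```bash

python3 -m pendant '[[[0.02,-0.12,-0.01,0,0,0],[0.05,-0.3,-0.02,0,0,0],[0.09,-0.5,-0.03,0,0,0],[0.13,-0.726,-0.03,0,0,0]]]'
python3 -m pendant '[[[0.03,-0.18,-0.01,0,0,0],[0.06,-0.36,-0.02,0,0,0],[0.1,-0.54,-0.03,0,0,0],[0.13,-0.726,-0.03,0,0,0]]]'
python3 -m pendant '[[[0.03,-0.18,-0.01,0,0,0],[0.06,-0.36,-0.02,0,0,0],[0.1,-0.54,-0.02,0,0,0],[0.12,-0.66,-0.02,0,0,0],[0.13,-0.726,-0.02,0,0,0]]]'
python3 -m pendant '[[[0,0,0,0,0,0],[0,0,0,0,0,0],[0,0,0,0,0,0]]]'
python3 - <<'E'
from h import *
to(.4995,-.1235,.0145,-23)
Z['tape']=.1125
look(['tape_holder','tape'],'w12')
E
```

```text
clock: 33.5
tcp_pos: [0.4193, -0.2457, 0.0946]
orientation: [-3.141, 0.001, -0.399]
force: [0.3, 0.5, -0.4]
grip_width: 0.0647
finger_force: 30.0
clock: 33.9
tcp_pos: [0.4594, -0.1835, 0.0974]
orientation: [-3.141, 0.001, -0.398]
force: [0.2, 0.1, -0.7]
grip_width: 0.0651
finger_force: 30.0
clock: 34.4
tcp_pos: [0.4996, -0.1216, 0.0995]
orientation: [-3.141, 0.001, -0.397]
force: [-0.2, 0.1, -0.4]
grip_width: 0.0642
finger_force: 30.0
clock: 34.7
tcp_pos: [0.4987, -0.1243, 0.0998]
orientation: [3.141, 0.0, -0.4]
force: [0.0, -0.1, -1.4]
grip_width: 0.0648
finger_force: 30.0
t 34.7 at [ 0.4987 -0.1243  0.0998] -22.9 turn 0.001 old [ 0.004 -0.011  0.853] new [ 0.004 -0.011  0.853] q [ 0.11  0.52  0.06  2.   -0.05  0.63 -1.77] w 0.0648 F [ 0.  -0.1 -1.4]
tape_holder 0.61 [316. 233.] 12348 [ 0.4997 -0.1232  0.1287  0.0684] 66.8 [ 0.5074 -0.1269]
tape 0.91 [317. 291.] 12716 [ 0.5062 -0.1274  0.0647  0.0592] 67.0 [ 0.5056 -0.1267]
```

View pics/w12.png

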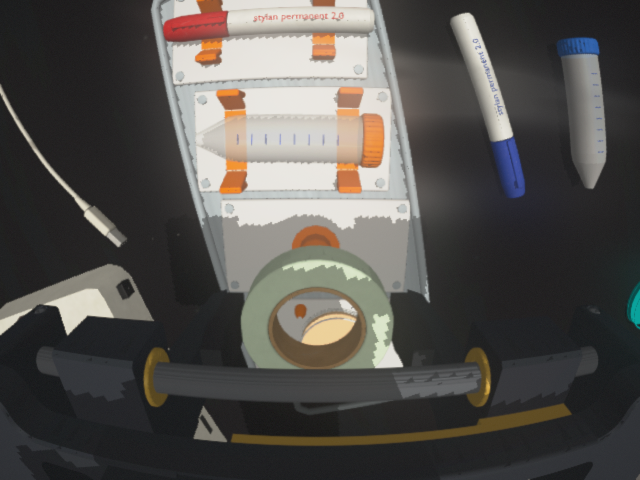

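Tape (column 317) is in line with the spindle (316); lower it.

```bash

python3 -m pendant '[[[0.004,-0.01,0.15,0,0,0],[0.004,-0.01,0.3,0,0,0],[0.004,-0.01,0.45,0,0,0],[0.004,-0.01,0.58,0,0,0],[0.004,-0.01,0.66,0,0,0]]]'
python3 -m pendant '[[[0,0,0.06,0,0,0],[0,0,0.11,0,0,0],[0,0,0.15,0,0,0],[0,0,0.18,0,0,0],[0,0,0.192,0,0,0]]]'
python3 -m pendant '[[[0,0,0,0,0,0],[0,0,0,0,0,0],[0,0,0,0,0,0]]]'
```

```text
clock: 35.35
tcp_pos: [0.4996, -0.1228, 0.0329]
orientation: [3.141, 0.001, -0.399]
force: [-0.1, -0.7, -1.5]
grip_width: 0.0648
finger_force: 30.0
clock: 35.85
tcp_pos: [0.5001, -0.1226, 0.0146]
orientation: [3.142, 0.0, -0.399]
force: [-1.6, 0.3, 8.2]
grip_width: 0.0648
finger_force: 30.0
clock: 36.15
tcp_pos: [0.5002, -0.1226, 0.0149]
orientation: [-3.142, -0.0, -0.399]
force: [0.1, -0.3, 0.1]
grip_width: 0.065
finger_force: 30.0
```

```bash

python3 -m pendant '[[[0,0,0.006,0,0,0],[0,0,0.006,0,0,0],[0,0,0.006,0,0,0],[0,0,0.006,0,0,0]]]' -0.75
python3 -m pendant '[[[0,0,-0.1,0,0,0],[0,0,-0.3,0,0,0],[0,0,-0.6,0,0,0],[0,0,-0.9,0,0,0]]]'
python3 -m pendant '[[[0,0,-0.3,0,0,0],[0,0,-0.6,0,0,0],[-0.3,0,-0.6,0,0,0],[-0.3,0,-0.6,0,0,0],[-0.3,0,-0.6,0,0,0]]]'
python3 - <<'E'
from h import *
Z.update(tape=.026,dish=.018,tube_orange=.023,marker_red=.016)
look(list(Z),'w13')
to(.5,-.12,.1,-23)
E
```

```text
clock: 36.55
tcp_pos: [0.5001, -0.1226, 0.0141]
orientation: [3.142, -0.0, -0.399]
force: [0.2, 0.1, -0.3]
grip_width: 0.077
finger_force: 0.0
clock: 36.95
tcp_pos: [0.4998, -0.1226, 0.1056]
orientation: [3.141, 0.0, -0.399]
force: [0.6, 0.2, 0.5]
grip_width: 0.0772
finger_force: 0.0
clock: 37.45
tcp_pos: [0.4723, -0.1109, 0.1647]
orientation: [-3.141, -0.001, -0.398]
force: [0.7, -0.2, -0.1]
grip_width: 0.077
finger_force: 0.0
tube_orange 0.85 [303.  96.] 5031 [ 0.5753 -0.1382  0.113   0.0319] 64.7 [ 0.5725 -0.1413]
tube_orange 0.44 [277.   7.] 3013 [ 0.6468 -0.1534  0.1295  0.0179] 67.4 [ 0.6466 -0.1526]
marker_red 0.73 [274.   9.] 3085 [ 0.6491 -0.1531  0.1334  0.0191] 66.3 [ 0.6488 -0.1525]
dish 0.94 [340. 271.] 2893 [ 0.4273 -0.1084  0.0563  0.0552] 173.2 [ 0.4286 -0.1095]
dish 0.9 [618. 252.] 1119 [ 0.3214 -0.4001  0.0556  0.0494] 57.7 [ 0.3229 -0.3999]
dish 0.75 [305.  97.] 5094 [ 0.5741 -0.1368  0.1154  0.0327] 67.1 [ 0.5724 -0.142 ]
tape 0.92 [311. 212.] 3960 [ 0.4995 -0.1224  0.0654  0.0644] 157.2 [ 0.4982 -0.1225]
tube_blue 0.71 [542.  76.] 3589 [ 0.5216 -0.3476  0.1152  0
[... 241 characters left out ...]
901 [ 0.5733 -0.1381  0.1278  0.0696] 67.3 [ 0.5715 -0.1355]
tube_holder 0.81 [298. 114.] 7486 [ 0.5729 -0.1383  0.1283  0.0694] 66.4 [ 0.5713 -0.1356]
marker_holder 0.68 [331. 242.] 6965 [ 0.4259 -0.1088  0.1275  0.0679] 67.2 [ 0.4286 -0.111 ]
marker_holder 0.58 [280.  36.] 5683 [ 0.6365 -0.1479  0.1284  0.0531] 64.5 [ 0.6293 -0.145 ]
dish_holder 0.57 [307. 257.] 7028 [ 0.4265 -0.1091  0.1278  0.0683] 67.3 [ 0.4282 -0.1081]
tape_holder 0.59 [322. 186.] 8164 [ 0.4997 -0.1235  0.1277  0.0684] 66.9 [ 0.5007 -0.1257]
t 38.0 at [ 0.4724 -0.111   0.164 ] -22.8 turn 0.002 old [ 0.289 -0.024  0.64 ] new [ 0.289 -0.025  0.64 ] q [ 0.08  0.37  0.07  2.03 -0.04  0.74 -1.8 ] w 0.0774 F [ 0.3 -0.  -0.2]
```

View pics/w13.png

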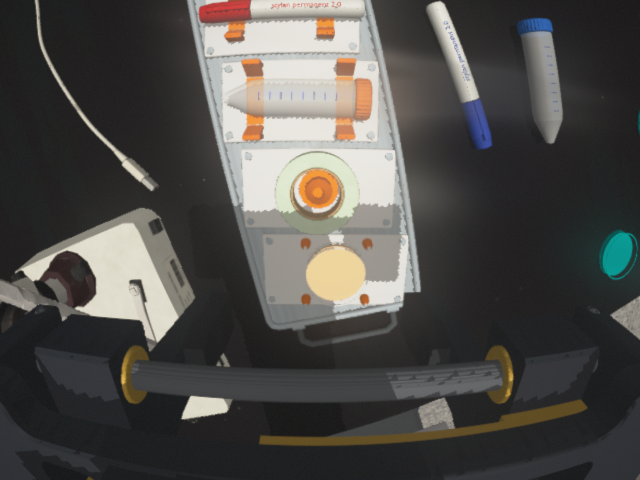

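All four rest centred in their holders: tape over the spindle (317,192), dish between its posts (335,273), tube (303,98) and marker (280,10). The blue look-alikes lie where they were, so I hand in.

```bash
python3 -c "
from cell import arm
print(arm.job_done())"
```

```text
the job is handed in; nothing more can be done
None
```

The orange kit is repacked: tube, marker, dish and tape are each centred and down in their own holders. The blue tube and marker were left where they lay, and I handed the job in at about 38 s of the 101 s allowed.

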